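Turn the cosmetics carousel and pluck out the round lipstick

ROBOT

A 7-joint arm with a two-finger parallel gripper is mounted at the origin on the work surface. World frame = base frame: x ahead of the robot, y to its left, z up, the work surface at z = 0. Lengths are in m, angles in degrees, forces in N, time in s.
With the tool pointing down it reaches from about 0.425 to 0.875 m from the base axis. Payload 4.7 kg.
Tool frame: the origin (TCP) lies at the very end of the fingers, on their centre line; the grasp point (between the pads) lies 19 mm behind it; z points along the fingers, y is the line along which they close (so a half turn about z gives the same grasp; the last joint's range is limited). The gripper opens to 87 mm and grips with 3 to 60 N. Pads are 19 mm wide; open, the fingers measure 117 mm over their backs; the gripper's body (75 mm by 190 mm) begins 51 mm behind the grasp point.
Start: joints at [69.677, 18.392, -4.016, 83.108, 1.295, 78.541, -3.26], TCP at [0.234, -0.606, 0.223] pointing down, gripper open.
Joint ranges: [-163.93, 163.93], [-17.29, 119.83], [-79.2, 71.16], [3.27, 140.29], [-89.18, 269.18], [5.43, 117.66], [-154.24, 154.24]. Speed limits (degrees/s): [147.25, 147.25, 180, 180, 180, 180, 180].

INTERFACE

Orientations are given as [roll, pitch, yaw] about the fixed x, y, z axes, in that order (R = Rz(yaw) Ry(pitch) Rx(roll)).
In Python, from cell import get_obs, read_camera, sign_off, silhouettes gives the robot as it stands.
- The arm moves only by the tool play_rows, never from a script. Its argument "steps" is a list that holds one entry, the list of rows, each a list of 7 numbers: the shift along the tool's x, y, z in m, then the turn, a rotation vector about the tool's x, y, z in rad, then the finger opening in m, from 0 to 0.087. A call has 1 to 12 rows; each row shifts and turns the commanded pose from where the row before left it, along the tool's axes as they then stand; what a row does not reach is not made up. A row lasts 1/10 s, in which the tool goes at most 50 mm and 8.59 degrees, less where a joint would pass 70% of its speed; a pose out of reach is approached as far as the arm can. A call is refused whole if a number of a shift passes 0.05 or a number of a turn 0.15, either way. A call with a gripper value outside its range is refused whole. The fingers move at their own pace and stop on an object; "force" is the grip in N (left out, the last holds). Time passes only in rows, so rows that do not move let the fingers close. It gives the time, the measured TCP pose, the force, the opening and the grip force at its end, in the units of the state.
- get_obs(): the state, without advancing time (a new reading comes with each control period).
- read_camera(name): name is "scene" or "top" or "wrist"; returns a dict with "frame" (384x512x3 uint8, red, green, blue), "intrinsics" (3x3 intrinsics, pixels), "k1" (the pictures are not rectified: a ray, as slopes to the right and down, at radius r is drawn at 1 + k1 r^2 times it, then the intrinsics apply), "view" (4x4, takes a point from world to camera coordinates). Camera axes: x right, y up, looking along -z (the intrinsics and any distortion apply to the point x, -y, -z); pixel columns grow to the right and rows downward; lengths in m; the calibration is good to about 2 mm. A picture is of the moment at which its call begins. There is no depth.
- sign_off(): hands the job in; it is judged then, once.
Trained networks look in the newest picture that a camera, given by its name, has taken for a name from the list of things; names that differ only in an ending like _2 or _b are one class to them, and where a whole thing is asked for, a point or a joint stands for the part that bears it (a point fixed in the world has none). Each returns a list of dicts, best first, with "p" (0 to 1); they miss things now and then, are a little off and sometimes report something else, mostly with a low value. They report only what shows in the picture. A call takes as long as a camera call.
- silhouettes(camera, name): "pixels" (384x512 bool, what is visible of it) and "extent" ([left, top, right, bottom] in pixels, round what is visible of it).
The state is a dict: "time_s": time; "qpos": joint angles; "joint_velocities": joint speeds; "effort": joint torques, N m; "tool_pos": TCP position; "tool_rot": TCP orientation; "force": force on the tool from outside, world axes, zero at the start; "wrist_torque": the same for the moment, N m; "grip_width": finger opening in m; "grasp_force": force on a finger pad.
Only numpy, scipy, OpenCV 4.12 (cv2) and the standard library are available. Lean on these libraries where they do the work, as an engineer would, in place of code of your own. Each camera call takes 0.05 s, during which the arm holds its last target. There are 200 camera calls.

TASK

Turn the frosted carousel, for instance by pushing its finger post, until the round lipstick case comes to the front, over the pointer of the carousel's foot, and let it come to rest there. Then pluck the round lipstick out of its pocket and stand it upright in the glass dish. Leave the flat cases in their pockets and do not disturb the other things on the dresser.

Things in the scene. Friction and masses are not known exactly. Their poses are not given: they have to be found in the camera images.
- lipstick: the only round case: a black cylinder with a thin steel band, 28 mm in diameter, 80 mm tall, upright in one of the carousel's pockets. Origin: centre of its underside; z up along the case
- flat_a: black flat case 28 x 19 x 80 mm tall, upright in a pocket; origin centre of its underside
- flat_b: black flat case 28 x 19 x 64 mm tall, upright in a pocket; origin centre of its underside
- flat_c: black flat case 28 x 19 x 72 mm tall, upright in a pocket; origin centre of its underside
- hub (a point): on the carousel's vertical turning axis, underside of the frosted tray (250 mm across, 16 mm rim), 15 mm above the dresser; turns with it, z up, finger post towards -x. Four square pockets (35 mm inside, 3 mm walls), centres 85 mm from the axis, at 75 and 140 degrees either side of the post; floors 9 mm, tops 42 mm above this point (24, 57 mm above the dresser)
- post_top (a point): centre of the top of the finger post, an upright aluminium pin 16 mm in diameter fixed on the tray 100 mm from the axis; its top is 100 mm above the dresser, and nothing but the tray's low rim is near it
- carousel (a joint): turn of the carousel tray since the start, rad, positive anticlockwise from above; it turns either way with light friction and stays where it is left
- front (a point): the front place: a point on the fixed foot, 85 mm from the turning axis and 14 mm above the dresser, in line with the dark steel pointer bar (22 mm wide, 10 mm high) that sticks out from under the tray roughly towards the robot, to 175 mm from the axis. Its -x points outward along the pointer
- dish: round glass dish with a cork bottom, loose, 132 mm across the rim, 24 mm tall, flat inner floor of 58 mm radius 8 mm above the dresser; origin centre of its underside
- compact: bystander: open round steel compact mirror, 76 mm across, about 85 mm tall with its lid up on its +x side; origin centre of its underside
- holder: bystander: empty blue ceramic toothpick holder, 46 mm across, 58 mm tall; origin centre of its underside
- comb: bystander: brown tortoiseshell comb lying flat, 170 x 35 x 5 mm, long along its x; origin near the middle of its underside

How it is judged (in metres and radians):
On the way, in this order (a step that is already met when the one before it is completed fails the run):
1. the carousel has been turned and rests with the lipstick, still down in its pocket and untouched by the fingers, within 25 mm of the front place (seen from above) (horizontal distance between lipstick and front below 0.025 m and z of lipstick in the frame of hub below 0.015 m and (value of joint carousel above 0.5 rad or value of joint carousel below -0.5 rad) and velocity of joint carousel between -0.1 and 0.1 rad/s and contact force between the fingers and lipstick below 0.3 N), for 0.3 s.
2. the lipstick is plucked up clear of its pocket (underside above the pocket's top) (z of lipstick in the frame of hub above 0.044 m), for 0.1 s.
At the end, for the whole second after the job is handed in: The round lipstick stands upright (within about 8 degrees) on the floor of the glass dish, its axis within 40 mm of the dish's centre, released and at rest; the dish lies flat and the three flat cases are still down in their pockets. The carousel may be left at any angle after the plucking (horizontal distance between lipstick and dish below 0.04 m and z of lipstick in the frame of dish between 0.003 and 0.014 m and angle between lipstick's own z axis and vertical below 0.15 rad and linear speed of each of lipstick, dish below 0.03 m/s and contact force between the fingers and lipstick below 0.1 N and angle between dish's own z axis and vertical below 0.1 rad and z of each of flat_a, flat_b, flat_c in the frame of hub below 0.015 m); the robot touches nothing.
It fails at once if one of the three flat cases is lifted by more than 15 mm or tipped more than 40 degrees (a slight lean in the pocket is harmless) (z of any of flat_a, flat_b, flat_c in the frame of hub above 0.024 m or angle between any of flat_a, flat_b, flat_c's own z axis and vertical above 0.7 rad).
It fails at once if the glass dish, compact mirror, toothpick holder or comb is moved more than 40 mm or tipped more than 30 degrees (distance of any of dish, compact, holder, comb from where it was at the start of the episode above 0.04 m or angle between any of dish, compact, holder, comb's own z axis and vertical above 0.52 rad).
It also fails if it takes over 54 s, if anything falls off the work surface, if the arm or the gripper's body presses on something with over 40 N, if the wrist force passes 120 N, or if a joint passes its speed limit or range.

## Working session

There is one attempt and no reset: what is moved stays moved. The work goes in short steps, Python scripts to look and compute and a tool call to move; the robot and the scene stay as the last step left them, time stands still between calls to the robot, and variables do not carry over. Pictures are saved under pics/ and viewed, at most 10 in all, crops included, and the job is handed in when it is done.

Besides the shell and the picture viewer there is one more tool, called after "Request:" by a JSON object that holds its "fn" and its "kwargs", one argument or row to a line. play_rows: Moves the arm, as the interface text tells. Its arguments: {"type":"object","properties":{"steps":{"type":"array","items":{"type":"array","items":{"type":"array","items":{"type":"number"}}}},"force":{"type":"number"}},"required":["steps"]}

```bash
ls; mkdir -p pics; cat > h.py <<'E'
import numpy as np, cv2
from cell import *
def cam(n):
    return read_camera(n)
def proj(c,P):
    p=c['view']@np.append(P,1.0); x,y=p[0]/-p[2],-p[1]/-p[2]
    s=1+c['k1']*(x*x+y*y); K=c['intrinsics']
    return np.array([K[0,0]*x*s+K[0,2],K[1,1]*y*s+K[1,2]])
def ray(c,uv):
    K=np.array(c['intrinsics']);d=cv2.undistortPoints(np.array([[uv]],float),K,np.array([c['k1'],0,0,0,0.]))[0,0]
    V=np.array(c['view']);R=V[:3,:3]; return -R.T@V[:3,3], R.T@np.array([d[0],-d[1],-1])
def onz(c,uv,z):
    o,d=ray(c,uv); return o+d*(z-o[2])/d[2]
def tri(l):
    A=np.zeros((3,3));b=np.zeros(3)
    for c,uv in l:
        o,d=ray(c,uv);d=d/np.linalg.norm(d);M=np.eye(3)-np.outer(d,d);A+=M;b+=M@o
    return np.linalg.solve(A,b)
E
python3 - <<'E'
from h import *
o=get_obs();print(o)
cs={n:cam(n) for n in('scene','top','wrist')}
for n,c in cs.items():
    cv2.imwrite(f'pics/{n}0.png',c['frame'][:,:,::-1]);print(n,c['k1'],np.round(c['intrinsics'],1).tolist(),np.round(c['view'],3).tolist())
cv2.imwrite('pics/both0.png',cv2.resize(np.vstack([cs['top']['frame'],cs['scene']['frame']])[:,:,::-1],(400,600)))
for n in('scene','top'):
    for k in('lipstick','flat_a','post_top','hub','front','dish','compact','holder','comb'):
        print(n,k,[(round(r['p'],2),np.round(r['extent']).tolist()) for r in silhouettes(n,k)[:4]])
E
```

```text
pics
{'time_s': 0.0, 'qpos': array([69.67739538, 18.43914611, -4.01470578, 83.17330728,  1.29675433,
       78.5426227 , -3.26013044]), 'joint_velocities': array([-0.01208302, -0.04092031,  0.02234544,  0.06631497,  0.04519877,
       -0.00013487,  0.03239894]), 'effort': array([ 5.02724124e-04, -4.91292429e+01, -4.03718837e-01, -3.12524736e+01,
       -6.39852695e-02,  4.38840862e-02,  1.73047692e-04]), 'tool_pos': array([ 0.23405458, -0.6058057 ,  0.22147442]), 'tool_rot': array([-1.79890262e+02,  7.76031592e-03,  2.11317625e+01]), 'force': array([-0.43370953, -0.24506608, -0.34322441]), 'wrist_torque': array([-0.05915683,  0.00683617, -0.0031302 ]), 'grasp_force': 0.0, 'grip_width': 0.08692332768905811}
scene -0.06188275617653192 [[404.0, 0.0, 260.1], [0.0, 404.0, 192.4], [0.0, 0.0, 1.0]] [[0.858, 0.514, 0.002, -0.537], [-0.437, 0.727, 0.53, 0.228], [0.271, -0.455, 0.848, -1.096], [0.0, 0.0, 0.0, 1.0]]
top -0.03543807968716507 [[436.6, 0.0, 263.7], [0.0, 436.6, 188.3], [0.0, 0.0, 1.0]] [[0.009, -1.0, -0.009, -0.009], [0.983, 0.007, 0.185, -0.62], [-0.185, -0.01, 0.983, -1.013], [0
[... 698 characters left out ...]
266.0, 215.0])]
scene comb [(0.65, [203.0, 134.0, 309.0, 233.0])]
top lipstick [(0.68, [260.0, 215.0, 271.0, 233.0])]
top flat_a [(0.69, [193.0, 185.0, 211.0, 204.0]), (0.49, [264.0, 177.0, 277.0, 193.0]), (0.41, [227.0, 161.0, 233.0, 178.0]), (0.2, [150.0, 119.0, 165.0, 180.0])]
top post_top [(0.59, [191.0, 154.0, 287.0, 255.0])]
top hub [(0.85, [188.0, 156.0, 291.0, 255.0]), (0.42, [222.0, 159.0, 232.0, 177.0])]
top front [(0.74, [225.0, 254.0, 239.0, 272.0])]
top dish [(0.9, [122.0, 183.0, 173.0, 237.0]), (0.47, [228.0, 251.0, 239.0, 271.0])]
top compact [(0.91, [354.0, 206.0, 393.0, 256.0])]
top holder [(0.59, [353.0, 144.0, 371.0, 164.0])]
top comb [(0.87, [150.0, 116.0, 165.0, 180.0])]
```

View pics/top0.png

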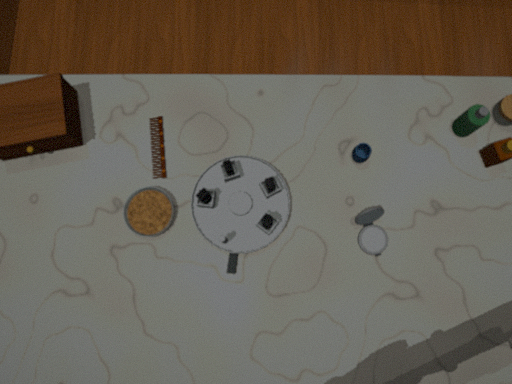

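View pics/scene0.png

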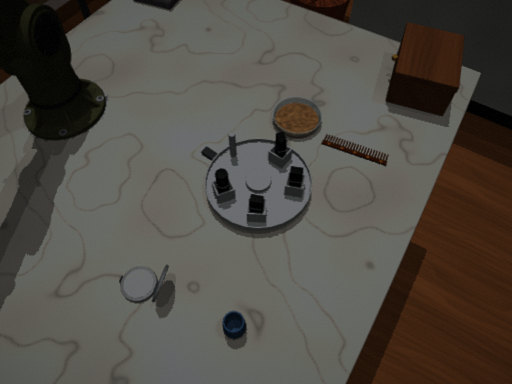

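The top view shows the carousel around (240,203), with the post at (229,237) and the pointer at (232,263). The pockets are at (205,198), (231,169), (270,186) and (269,222), the dish at (150,211), and the round case is probably the right-hand one at (269,222). The scene view agrees, with the lipstick at (221,180) and the post at (233,145). I'll enlarge the carousel.

```bash
python3 - <<'E'
from h import *
t=cam('top');s=cam('scene')
a=cv2.resize(t['frame'][150:280,180:300],None,fx=4.4,fy=4.4,interpolation=cv2.INTER_CUBIC)
b=cv2.resize(s['frame'][120:240,200:320],None,fx=4.4,fy=4.4,interpolation=cv2.INTER_CUBIC)
im=np.zeros((572,800,3),np.uint8);
a=cv2.resize(t['frame'][150:280,185:300],(398,450),interpolation=cv2.INTER_CUBIC);b=cv2.resize(s['frame'][120:240,202:318],(398,412),interpolation=cv2.INTER_CUBIC)
im[:450,:398]=a;im[:412,402:]=b
im=np.clip(im.astype(float)*1.5,0,255).astype(np.uint8)
cv2.imwrite('pics/z1.png',im[:460,:,::-1])
def ce(n,k,i=0):
    r=silhouettes(n,k)
    return [(round(q['p'],2),np.argwhere(q['pixels']).mean(0)[::-1]) for q in r]
for k in('dish','hub','lipstick'):
    a=ce('top',k);b=ce('scene',k)
    print(k,a[:1],b[:1],np.round(tri([(t,a[0][1]),(s,b[0][1])]),3) if a and b else '')
print('hub top z=.02',onz(t,ce('top','hub')[0][1],.025))
print('dish',onz(t,ce('top','dish')[0][1],.015),onz(s,ce('scene','dish')[0][1],.015) )
f=ce('top','front');print(f[:1],[onz(t,q[1],.01) for q in f[:1]])
E
```

```text
dish [(0.81, array([147.65174619, 211.30004919]))] [(0.95, array([297.125     , 115.94458128]))] [0.566 0.289 0.019]
hub [(0.59, array([239.62168267, 205.14426877]))] [(0.89, array([257.67225566, 184.19934079]))] [0.585 0.057 0.01 ]
lipstick [] [(0.75, array([222.10738255, 180.32550336]))] 
hub top z=.02 [0.58282829 0.05602507 0.025     ]
dish [0.56666437 0.29016733 0.015     ] [0.56462427 0.29203277 0.015     ]
[(0.65, array([231.67032967, 263.14285714]))] [array([0.43910848, 0.07409416, 0.01      ])]
```

View pics/z1.png

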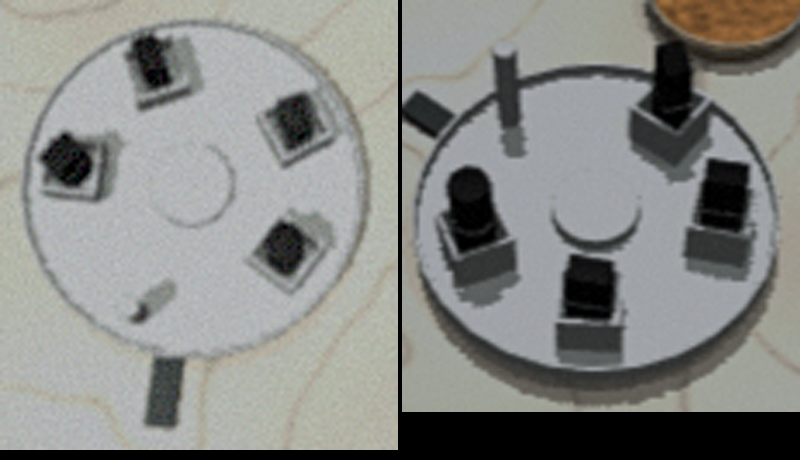

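The crop confirms that the round case is in the right-hand pocket, with its top at about (267.5,221.5) in the top view and (222,170) in the scene view. The post top is at about (232,134.5) in the scene view.

```bash
python3 - <<'E'
from h import *
t=cam('top');s=cam('scene')
C=np.array([.584,.0565])
P=onz(s,(232,134.5),.1);print('post',P,'in top',proj(t,P),'base in top',proj(t,[*P[:2],.02]))
print('tri post',[tri([(s,(232,134.5)),(t,uv)]).round(3) for uv in((226,238.5),(225,240))])
L=tri([(s,(222,170)),(t,(267.5,221.5))]);print('lip',L, onz(s,(222,170),.104),onz(t,(267.5,221.5),.104))
for n,p in(('post',P),('lip',L),('ptr',np.array([.439,.0741]))):
    d=p[:2]-C;print(n,np.hypot(*d),np.degrees(np.arctan2(d[1],d[0])))
E
```

```text
post [0.49550902 0.09237875 0.1       ] in top [221.14313626 237.66862129] base in top [224.49701662 240.05298733]
tri post [array([0.496, 0.084, 0.108]), array([0.494, 0.087, 0.103])]
lip [ 0.53489578 -0.01171562  0.1134783 ] [ 0.53294153 -0.00374338  0.104     ] [ 0.53338929 -0.01435001  0.104     ]
post 0.0954878964809917 157.92986126267192
lip 0.08405114769900876 -125.74778921140256
ptr 0.14606423244586605 173.07933254172508
```

```bash
cat > plan.py <<'E'
import sys,numpy as np
from cell import get_obs
from scipy.spatial.transform import Rotation as Ro
def plan(via,w,polar=False):
    """via: list of (x,y,z,yaw,n) ; prints rounded rows, shift in tool axes, yaw change about tool -z"""
    o=get_obs();p=np.array(o['tool_pos']);R=Ro.from_euler('xyz',o['tool_rot'],degrees=True)
    y0=o['tool_rot'][2];rows=[];print('from',p.round(4),o['tool_rot'].round(1))
    for x,y,z,yaw,n in via:
        s=p.copy();e=np.array([x,y,z])
        for k in range(1,n+1):
            f=k/n
            if polar:
                r=np.hypot(*s[:2])*(1-f)+np.hypot(x,y)*f;a=np.arctan2(s[1],s[0])*(1-f)+np.arctan2(y,x)*f
                g=np.array([r*np.cos(a),r*np.sin(a),s[2]*(1-f)+z*f])
            else: g=s*(1-f)+e*f
            Rg=Ro.from_euler('xyz',[180,0,y0*(1-f)+yaw*f],degrees=True)
            d=R.inv().apply(g-p).round(3);t=(R.inv()*Rg).as_rotvec().round(2)+0
            rows.append([*map(float,d),*map(float,t),w]);p=p+R.apply(d);R=R*Ro.from_rotvec(t)
        y0=yaw
    for i in range(0,len(rows),12): print(str(rows[i:i+12]).replace(' ',''))
    a=np.array(rows);print('max',abs(a).max(0),'end',p.round(4),R.as_euler('xyz',degrees=True).round(1))
E
python3 -c "
from plan import *
plan([(.491,.093,.24,158,20)],.05,True)"
```

```text
from [ 0.2343 -0.6063  0.2226] [180.    0.   21.1]
[[0.045,-0.009,-0.001,0.0,0.0,-0.12,0.05],[0.044,-0.007,-0.001,0.0,0.0,-0.12,0.05],[0.044,-0.004,-0.001,0.0,0.0,-0.12,0.05],[0.044,-0.003,-0.0,0.0,0.0,-0.12,0.05],[0.044,-0.0,-0.001,0.0,0.0,-0.12,0.05],[0.043,0.002,-0.001,0.0,0.0,-0.12,0.05],[0.042,0.003,-0.001,0.0,0.0,-0.12,0.05],[0.041,0.006,-0.001,0.0,0.0,-0.12,0.05],[0.041,0.008,-0.001,0.0,0.0,-0.11,0.05],[0.04,0.009,-0.001,0.0,0.0,-0.12,0.05],[0.039,0.011,-0.001,0.0,0.0,-0.12,0.05],[0.038,0.013,-0.0,0.0,0.0,-0.12,0.05]]
[[0.036,0.014,-0.001,0.0,0.0,-0.12,0.05],[0.036,0.016,-0.001,0.0,0.0,-0.12,0.05],[0.034,0.017,-0.001,0.0,0.0,-0.12,0.05],[0.033,0.018,-0.001,0.0,0.0,-0.12,0.05],[0.032,0.02,-0.001,0.0,0.0,-0.12,0.05],[0.03,0.021,-0.001,0.0,0.0,-0.12,0.05],[0.028,0.022,-0.001,0.0,0.0,-0.12,0.05],[0.028,0.023,-0.0,0.0,0.0,-0.12,0.05]]
max [0.045 0.023 0.001 0.    0.    0.12  0.05 ] end [0.4906 0.0928 0.2395] [-180.     0.   158.1]
```

Request:
{"fn": "play_rows", "kwargs": {
  "steps": [
    [[0.045, -0.009, -0.001, 0, 0, -0.12, 0.05], [0.044, -0.007, -0.001, 0, 0, -0.12, 0.05], [0.044, -0.004, -0.001, 0, 0, -0.12, 0.05], [0.044, -0.003, 0, 0, 0, -0.12, 0.05], [0.044, 0, -0.001, 0, 0, -0.12, 0.05], [0.043, 0.002, -0.001, 0, 0, -0.12, 0.05], [0.042, 0.003, -0.001, 0, 0, -0.12, 0.05], [0.041, 0.006, -0.001, 0, 0, -0.12, 0.05], [0.041, 0.008, -0.001, 0, 0, -0.11, 0.05], [0.04, 0.009, -0.001, 0, 0, -0.12, 0.05], [0.039, 0.011, -0.001, 0, 0, -0.12, 0.05], [0.038, 0.013, 0, 0, 0, -0.12, 0.05]]
  ]
}}

```text
time_s: 2.95
tool_pos: [0.5233, -0.1994, 0.2329]
tool_rot: [180.0, 0.0, 103.4]
force: [1.5, -0.3, -0.6]
grip_width: 0.0501
grasp_force: 0.0
```

Request:
{"fn": "play_rows", "kwargs": {
  "steps": [
    [[0.036, 0.014, -0.001, 0, 0, -0.12, 0.05], [0.036, 0.016, -0.001, 0, 0, -0.12, 0.05], [0.034, 0.017, -0.001, 0, 0, -0.12, 0.05], [0.033, 0.018, -0.001, 0, 0, -0.12, 0.05], [0.032, 0.02, -0.001, 0, 0, -0.12, 0.05], [0.03, 0.021, -0.001, 0, 0, -0.12, 0.05], [0.028, 0.022, -0.001, 0, 0, -0.12, 0.05], [0.028, 0.023, 0, 0, 0, -0.12, 0.05], [0, 0, 0, 0, 0, 0, 0.05], [0, 0, 0, 0, 0, 0, 0.05]]
  ]
}}

```text
time_s: 3.95
tool_pos: [0.4904, 0.0934, 0.2398]
tool_rot: [-180.0, 0.1, 158.1]
force: [0.5, -0.2, -1.4]
grip_width: 0.0502
grasp_force: 0.0
```

```bash
python3 - <<'E'
from h import *
o=get_obs();print(o['tool_pos'],o['tool_rot'],o['qpos'].round(0),o['grip_width'])
w=cam('wrist');cv2.imwrite('pics/w1.png',cv2.resize(np.clip(w['frame'][:,:,::-1].astype(float)*1.5,0,255).astype(np.uint8),(780,585)))
print('pred post top',proj(w,[.4915,.0935,.1]),'front tip',proj(w,[.584-.175*np.cos(.12),.0565+.175*np.sin(.12),.01]))
E
```

```text
[0.49040321 0.09335681 0.23982652] [-1.79957885e+02  7.36694515e-02  1.58140912e+02] [ 32.   1. -46. 101.   1.  78.  54.] 0.050225670944301366
pred post top [259.37143287 184.58027987] front tip [226.10072921 119.89318285]
```

View pics/w1.png

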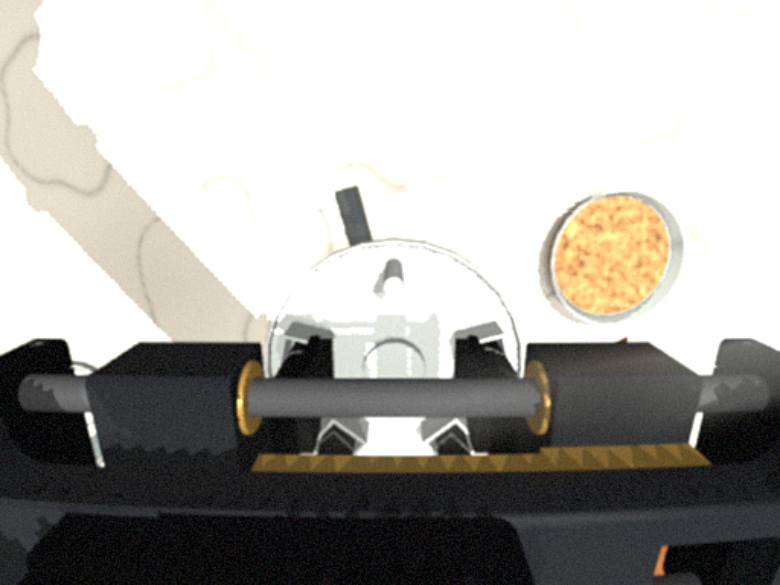

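The wrist view shows the post top at about (258,187), where (259,185) was predicted, and the pointer tip is near its prediction too. I'll cage the post and swing it.

```bash
python3 -c "
from plan import *
plan([(.4915,.0935,.066,158.5,5)],.05)"
```

```text
from [0.4908 0.0921 0.2397] [-1.80e+02  1.00e-01  1.58e+02]
[[0.0,0.0,0.035,0.0,0.0,0.0,0.05],[0.0,0.001,0.034,0.0,0.0,0.0,0.05],[0.0,0.0,0.035,0.0,0.0,-0.01,0.05],[-0.0,0.0,0.035,0.0,0.0,0.0,0.05],[-0.0,0.001,0.035,0.0,0.0,0.0,0.05]]
max [0.    0.001 0.035 0.    0.    0.01  0.05 ] end [0.4916 0.0938 0.0657] [-1.800e+02  1.000e-01  1.586e+02]
```

Request:
{"fn": "play_rows", "kwargs": {
  "steps": [
    [[0, 0, 0.035, 0, 0, 0, 0.05], [0, 0.001, 0.034, 0, 0, 0, 0.05], [0, 0, 0.035, 0, 0, 0, 0.05], [0, 0, 0.035, 0, 0, 0, 0.05], [0, 0, 0.035, 0, 0, 0, 0.05], [0, 0, 0, 0, 0, 0, 0.022], [0, 0, 0, 0, 0, 0, 0.022], [0, 0, 0, 0, 0, 0, 0.022], [0, 0, 0, 0, 0, 0, 0.022]]
  ]
}}

```text
time_s: 4.9
tool_pos: [0.4926, 0.0937, 0.0675]
tool_rot: [179.9, 0.2, 158.0]
force: [0.1, -0.7, 0.1]
grip_width: 0.0267
grasp_force: 0.0
```

```bash
python3 -c "
from plan import *
C=np.array([.584,.0565])
via=[]
for a in [158,156.5]+list(np.arange(152,101,-4.4))+[99.5,98.3,98]:
    r=np.radians(a);via.append((C[0]+.1*np.cos(r),C[1]+.1*np.sin(r),.066,a,1))
print(len(via));plan(via,.022)"
```

```text
17
from [0.4926 0.0937 0.0675] [179.9   0.2 158. ]
[[0.001,-0.0,0.001,0.0,0.0,0.0,0.022],[0.0,0.002,0.0,0.0,0.0,0.03,0.022],[0.0,0.008,0.0,0.0,0.0,0.08,0.022],[-0.0,0.008,0.001,0.0,0.0,0.07,0.022],[-0.001,0.008,-0.0,0.0,0.0,0.08,0.022],[0.0,0.007,-0.0,0.0,0.0,0.08,0.022],[-0.0,0.008,-0.0,0.0,0.0,0.07,0.022],[-0.0,0.008,-0.0,0.0,0.0,0.08,0.022],[-0.001,0.007,-0.0,0.0,0.0,0.08,0.022],[0.0,0.008,-0.0,0.0,0.0,0.07,0.022],[-0.0,0.008,-0.0,0.0,0.0,0.08,0.022],[-0.001,0.007,-0.0,0.0,0.0,0.08,0.022]]
[[0.0,0.008,-0.0,0.0,0.0,0.07,0.022],[-0.0,0.008,-0.0,0.0,0.0,0.08,0.022],[-0.0,0.007,-0.0,0.0,0.0,0.07,0.022],[-0.001,0.002,-0.0,0.0,0.0,0.02,0.022],[0.0,0.0,-0.0,0.0,0.0,0.01,0.022]]
max [0.001 0.008 0.001 0.    0.    0.08  0.022] end [0.5698 0.155  0.0657] [179.8   0.   97.9]
```

Request:
{"fn": "play_rows", "kwargs": {
  "steps": [
    [[0.001, 0, 0.001, 0, 0, 0, 0.022], [0, 0.002, 0, 0, 0, 0.03, 0.022], [0, 0.008, 0, 0, 0, 0.08, 0.022], [0, 0.008, 0.001, 0, 0, 0.07, 0.022], [-0.001, 0.008, 0, 0, 0, 0.08, 0.022], [0, 0.007, 0, 0, 0, 0.08, 0.022], [0, 0.008, 0, 0, 0, 0.07, 0.022], [0, 0.008, 0, 0, 0, 0.08, 0.022], [-0.001, 0.007, 0, 0, 0, 0.08, 0.022], [0, 0.008, 0, 0, 0, 0.07, 0.022], [0, 0.008, 0, 0, 0, 0.08, 0.022], [-0.001, 0.007, 0, 0, 0, 0.08, 0.022]]
  ]
}}

```text
time_s: 6.1
tool_pos: [0.5435, 0.1492, 0.0639]
tool_rot: [-179.9, -0.0, 112.1]
force: [-1.9, 1.1, -0.2]
grip_width: 0.0215
grasp_force: 1.0
```

Request:
{"fn": "play_rows", "kwargs": {
  "steps": [
    [[0, 0.008, 0, 0, 0, 0.07, 0.022], [0, 0.008, 0, 0, 0, 0.08, 0.022], [0, 0.007, 0, 0, 0, 0.07, 0.022], [-0.001, 0.002, 0, 0, 0, 0.02, 0.022], [0, 0, 0, 0, 0, 0.01, 0.022], [0, 0, 0, 0, 0, 0, 0.022], [0, 0, 0, 0, 0, 0, 0.022], [0, 0, 0, 0, 0, 0, 0.022]]
  ]
}}

```text
time_s: 6.9
tool_pos: [0.568, 0.1549, 0.0637]
tool_rot: [180.0, 0.0, 97.9]
force: [0.8, 0.4, 0.2]
grip_width: 0.0219
grasp_force: 0.0
```

```bash
python3 - <<'E'
from h import *
t=cam('top');s=cam('scene')
a=cv2.resize(t['frame'][150:280,185:300],(398,450),interpolation=cv2.INTER_CUBIC);b=cv2.resize(s['frame'][120:240,202:318],(398,412),interpolation=cv2.INTER_CUBIC)
im=np.zeros((460,800,3),np.uint8);im[:450,:398]=a;im[:412,402:]=b
cv2.imwrite('pics/z2.png',np.clip(im*1.5,0,255).astype(np.uint8)[:,:,::-1])
C=np.array([.584,.0565]);th=np.radians(173)
L=[*(C+.085*np.array([np.cos(th),np.sin(th)])),.104]
print('ideal lip top px',proj(t,L),proj(s,L))
for n in('top','scene'):
    for q in silhouettes(n,'lipstick'): print(n,q['p'],q['extent'])
E
```

```text
ideal lip top px [232.08565009 235.83967265] [227.21482736 141.60117859]
scene 0.52 [223.7, 139.0, 236.0, 161.8]
scene 0.36 [203.6, 152.2, 219.9, 161.2]
```

View pics/z2.png

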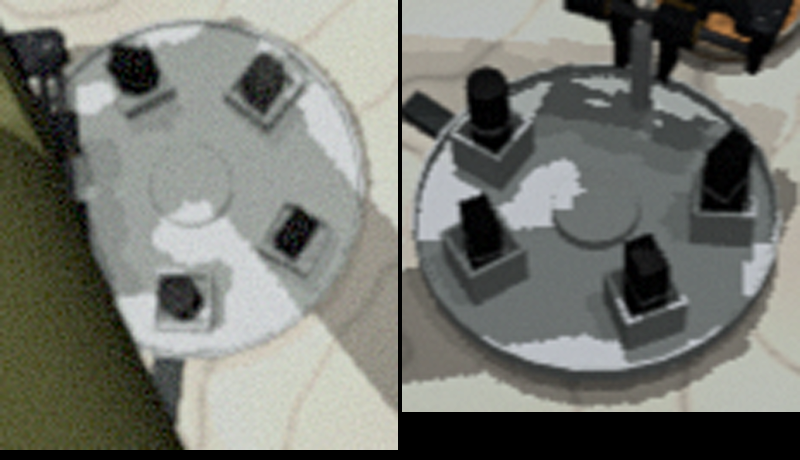

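```bash
python3 - <<'E'
from h import *
t=cam('top');s=cam('scene')
print('pocket rim',onz(t,(238.2,236),.057),onz(s,(228.5,157.9),.057))
print('lip',onz(t,(237,235.5),.104),onz(s,(227,143),.104))
C=np.array([.584,.0565])
print('hub disc z~.03: top',onz(t,(240,203.5),.03),'scene',onz(s,(257.3,181),.03))
for a in(173,178,183):
    th=np.radians(a)
    for z in(.057,.104):
        L=[*(C+.085*np.array([np.cos(th),np.sin(th)])),z];print(a,z,proj(t,L).round(1),proj(s,L).round(1))
print('ptr end px', proj(s,[.584-.175*np.cos(.12),.0565+.175*np.sin(.12),.01]),proj(t,[.584-.175*np.cos(.12),.0565+.175*np.sin(.12),.01]))
print(get_obs()['tool_pos'])
E
```

```text
pocket rim [0.50301388 0.05594845 0.057     ] [0.50516923 0.05825751 0.057     ]
lip [0.50051066 0.05556187 0.104     ] [0.50143226 0.06326855 0.104     ]
hub disc z~.03: top [0.58624947 0.05482849 0.03      ] scene [0.5864267  0.05291641 0.03      ]
173 0.057 [233.6 237.4] [228.5 154.4]
173 0.104 [232.1 235.8] [227.2 141.6]
178 0.057 [236.7 237.6] [226.6 156.5]
178 0.104 [235.3 236.1] [225.2 143.7]
183 0.057 [239.8 237.6] [224.8 158.7]
183 0.104 [238.5 236.1] [223.3 146. ]
ptr end px [202.30015348 148.30545126] [230.06793532 274.92070124]
[0.5679724  0.15508503 0.06349562]
```

Request:
{"fn": "play_rows", "kwargs": {
  "steps": [
    [[0, 0.004, 0, 0, 0, 0.04, 0.022], [0, 0.004, 0, 0, 0, 0.04, 0.022], [0, 0, 0, 0, 0, 0, 0.022], [0, 0, 0, 0, 0, 0, 0.022], [0, 0, 0, 0, 0, 0, 0.022], [0, 0, 0, 0, 0, 0, 0.022], [0, 0, 0, 0, 0, 0, 0.05], [0, 0, 0, 0, 0, 0, 0.05], [0, 0, 0, 0, 0, 0, 0.05], [0, 0, -0.035, 0, 0, 0, 0.05], [0, 0, -0.05, 0, 0, 0, 0.05], [0, 0, -0.05, 0, 0, 0, 0.06]]
  ]
}}

```text
time_s: 8.4
tool_pos: [0.5752, 0.1559, 0.1995]
tool_rot: [-179.9, 0.0, 93.3]
force: [1.2, -0.1, 0.1]
grip_width: 0.0523
grasp_force: 0.0
```

```bash
python3 -c "
from plan import *
plan([(.5,.06,.20,98,3),(.5,.06,.20,98,2)],.06)"
```

```text
from [0.5752 0.1559 0.1995] [-179.9    0.    93.3]
[[-0.03,-0.027,-0.0,0.0,0.0,-0.03,0.06],[-0.03,-0.028,-0.0,0.0,0.0,-0.02,0.06],[-0.029,-0.028,-0.0,0.0,0.0,-0.03,0.06],[-0.0,-0.0,-0.0,0.0,0.0,0.0,0.06],[-0.0,-0.0,-0.0,0.0,0.0,0.0,0.06]]
max [0.03  0.028 0.    0.    0.    0.03  0.06 ] end [0.5001 0.0602 0.1996] [-179.9   -0.    97.9]
```

Request:
{"fn": "play_rows", "kwargs": {
  "steps": [
    [[-0.03, -0.027, 0, 0, 0, -0.03, 0.06], [-0.03, -0.028, 0, 0, 0, -0.02, 0.06], [-0.029, -0.028, 0, 0, 0, -0.03, 0.06], [0, 0, 0, 0, 0, 0, 0.06], [0, 0, 0, 0, 0, 0, 0.06]]
  ]
}}

```text
time_s: 8.9
tool_pos: [0.5007, 0.0596, 0.1989]
tool_rot: [179.9, 0.1, 97.8]
force: [0.3, 0.5, -0.5]
grip_width: 0.0603
grasp_force: 0.0
```

```bash
python3 - <<'E'
from h import *
t=cam('scene');w=cam('wrist');print(get_obs()['tool_pos'])
a=cv2.resize(t['frame'][100:260,180:340],(400,400),interpolation=cv2.INTER_CUBIC)
im=np.zeros((400,800,3),np.uint8);im[:,:400]=np.clip(a*1.5,0,255);im[:,400:]=cv2.resize(w['frame'][60:310,130:380],(400,400),interpolation=cv2.INTER_CUBIC)
cv2.imwrite('pics/z3.png',im[:,:,::-1])
C=np.array([.586,.054])
for a in(168,173,178):
    th=np.radians(a);p=C+.085*np.array([np.cos(th),np.sin(th)])
    print(a,p.round(4),[proj(c,[*p,.104]).round(1) for c in(w,t)])
E
```

```text
[0.50127245 0.0614228  0.19884003]
168 [0.5029 0.0717] [array([261.1, 183.6]), array([229.6, 140.7])]
173 [0.5016 0.0644] [array([258.8, 190.8]), array([227.3, 142.7])]
178 [0.5011 0.057 ] [array([257.1, 198.1]), array([225.3, 144.8])]
```

View pics/z3.png

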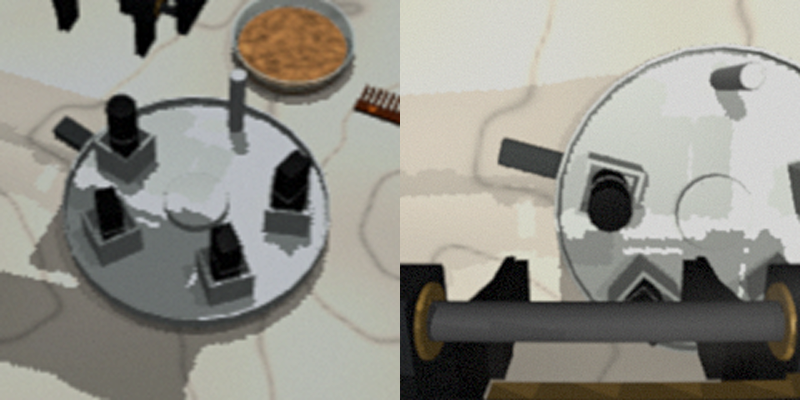

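The wrist view has the lipstick top at (260.6,191.9) and the scene view at (228.4,140.9), in line with the pointer. I'll triangulate and descend.

```bash
python3 - <<'E'
from h import *
from plan import plan
t=cam('scene');w=cam('wrist')
L=tri([(t,(228.4,140.9)),(w,(260.6,191.9))]);print(L,onz(w,(260.6,191.9),.104))
p=onz(w,(260.6,191.9),.104)
plan([(p[0],p[1],.068,98,5)],.06)
E
```

```text
[0.5034913  0.06615216 0.10964899] [0.50360304 0.0645754  0.104     ]
from [0.5013 0.0617 0.1985] [180.  -0.  98.]
[[0.0,0.001,0.026,0.0,0.0,0.0,0.06],[0.001,0.0,0.026,0.0,0.0,0.0,0.06],[0.0,0.001,0.026,0.0,0.0,0.0,0.06],[0.001,0.0,0.026,0.0,0.0,0.0,0.06],[0.0,0.001,0.027,0.0,0.0,0.0,0.06]]
max [0.001 0.001 0.027 0.    0.    0.    0.06 ] end [0.504  0.0642 0.0675] [180.  -0.  98.]
```

Request:
{"fn": "play_rows", "kwargs": {
  "steps": [
    [[0, 0.001, 0.026, 0, 0, 0, 0.06], [0.001, 0, 0.026, 0, 0, 0, 0.06], [0, 0.001, 0.026, 0, 0, 0, 0.06], [0.001, 0, 0.026, 0, 0, 0, 0.06], [0, 0.001, 0.026, 0, 0, 0, 0.06], [0, 0, 0, 0, 0, 0, 0.06], [0, 0, 0, 0, 0, 0, 0.02], [0, 0, 0, 0, 0, 0, 0.02], [0, 0, 0, 0, 0, 0, 0.02], [0, 0, 0, 0, 0, 0, 0.02], [0, 0, 0, 0, 0, 0, 0.02], [0, 0, 0, 0, 0, 0, 0.02]]
  ],
  "force": 15
}}

```text
time_s: 10.3
tool_pos: [0.5039, 0.0627, 0.0692]
tool_rot: [179.9, 0.0, 97.9]
force: [-0.6, -0.0, 3.3]
grip_width: 0.0277
grasp_force: 15.0
```

Request:
{"fn": "play_rows", "kwargs": {
  "steps": [
    [[0, 0, -0.005, 0, 0, 0, 0.02], [0, 0, -0.01, 0, 0, 0, 0.02], [0, 0, -0.015, 0, 0, 0, 0.02], [0, 0, -0.02, 0, 0, 0, 0.02], [0, 0, -0.02, 0, 0, 0, 0.02], [0, 0, -0.02, 0, 0, 0, 0.02], [0, 0, -0.01, 0, 0, 0, 0.02], [0, 0, 0, 0, 0, 0, 0.02], [0, 0, 0, 0, 0, 0, 0.02]]
  ]
}}

```text
time_s: 11.2
tool_pos: [0.5032, 0.0626, 0.1683]
tool_rot: [-180.0, 0.0, 97.9]
force: [0.0, 0.9, -0.9]
grip_width: 0.0273
grasp_force: 15.0
```

```bash
python3 - <<'E'
from h import *
from plan import plan
w=cam('wrist');s=cam('scene')
for n,c in(('wrist',w),('scene',s)):
    for q in silhouettes(n,'dish')[:1]:
        x0,y0,x1,y1=q['extent'];print(n,q['p'],onz(c,((x0+x1)/2,(y0+y1)/2),.02))
plan([(.567,.290,.168,98,8)],.02)
o=get_obs();print(o['grip_width'],o['grasp_force'])
im=np.hstack([cv2.resize(s['frame'][60:220,180:340],(400,400)),cv2.resize(w['frame'],(400,400))])
cv2.imwrite('pics/z4.png',np.clip(im*1.4,0,255).astype(np.uint8)[:,:,::-1])
E
```

```text
wrist 0.94 [0.5753087  0.24293024 0.02      ]
scene 0.75 [0.57523717 0.28503748 0.02      ]
from [0.5028 0.0627 0.1675] [-179.9   -0.    97.9]
[[0.027,0.012,-0.0,0.0,0.0,0.0,0.02],[0.027,0.012,-0.0,0.0,0.0,0.0,0.02],[0.027,0.012,-0.0,0.0,0.0,0.0,0.02],[0.027,0.011,-0.0,0.0,0.0,0.0,0.02],[0.027,0.012,-0.0,0.0,0.0,0.0,0.02],[0.027,0.012,-0.0,0.0,0.0,0.0,0.02],[0.027,0.012,-0.001,0.0,0.0,0.0,0.02],[0.027,0.012,0.0,0.0,0.0,0.0,0.02]]
max [0.027 0.012 0.001 0.    0.    0.    0.02 ] end [0.5671 0.2897 0.1684] [-179.9   -0.    97.9]
0.027201983992409754 14.992670186329633
```

View pics/z4.png

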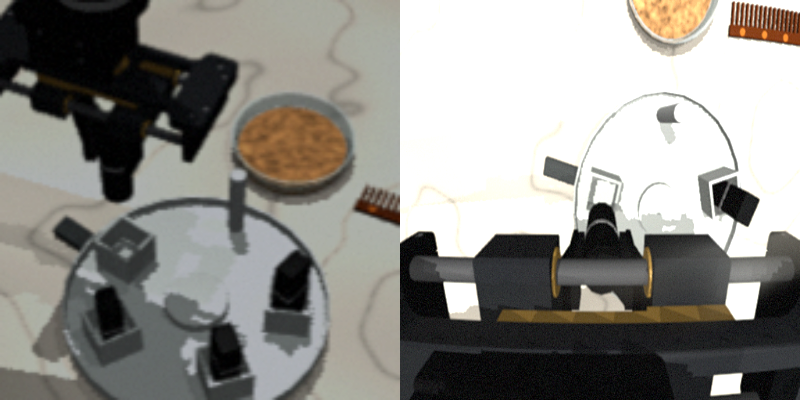

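The lipstick hangs upright in the fingers, the pocket is empty, and the dish is clear. I'll move over the dish.

Request:
{"fn": "play_rows", "kwargs": {
  "steps": [
    [[0.027, 0.012, 0, 0, 0, 0, 0.02], [0.027, 0.012, 0, 0, 0, 0, 0.02], [0.027, 0.012, 0, 0, 0, 0, 0.02], [0.027, 0.012, 0, 0, 0, 0, 0.02], [0.027, 0.012, 0, 0, 0, 0, 0.02], [0.027, 0.012, 0, 0, 0, 0, 0.02], [0.027, 0.012, 0, 0, 0, 0, 0.02], [0.027, 0.012, 0, 0, 0, 0, 0.02], [0, 0, 0.03, 0, 0, 0, 0.02], [0, 0, 0.03, 0, 0, 0, 0.02], [0, 0, 0, 0, 0, 0, 0.02], [0, 0, 0, 0, 0, 0, 0.02]]
  ]
}}

```text
time_s: 12.6
tool_pos: [0.5684, 0.2896, 0.108]
tool_rot: [-179.9, 0.0, 97.9]
force: [-0.0, 0.4, -0.1]
grip_width: 0.0273
grasp_force: 15.0
```

```bash
python3 - <<'E'
from h import *
w=cam('wrist');s=cam('scene');o=get_obs();print(o['tool_pos'],o['tool_rot'],o['grip_width'],o['force'])
im=np.hstack([cv2.resize(s['frame'][40:200,220:380],(400,400)),cv2.resize(w['frame'],(400,400))])
cv2.imwrite('pics/z5.png',np.clip(im*1.4,0,255).astype(np.uint8)[:,:,::-1])
E
```

```text
[0.56974985 0.29030659 0.11011828] [ 1.79880270e+02 -4.49548673e-02  9.78830210e+01] 0.02775585698627317 [-0.47684261 -0.12650686  0.58836166]
```

View pics/z5.png

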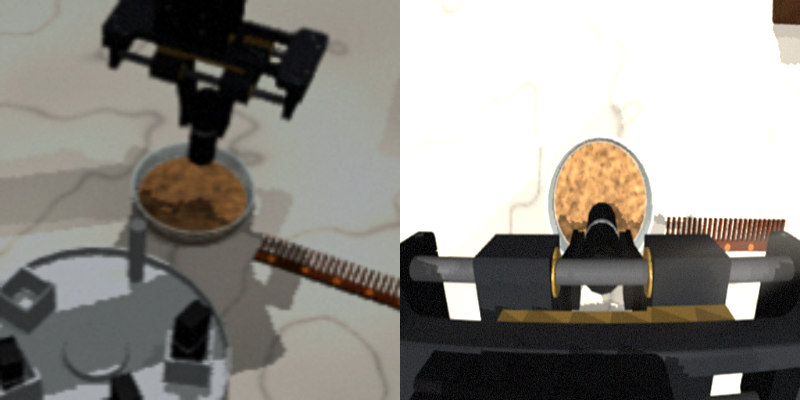

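The lipstick hangs upright and centred over the dish. I'll lower it.

Request:
{"fn": "play_rows", "kwargs": {
  "steps": [
    [[0, 0, 0.02, 0, 0, 0, 0.02], [0, 0, 0.016, 0, 0, 0, 0.02], [0, 0, 0.008, 0, 0, 0, 0.02], [0, 0, 0.005, 0, 0, 0, 0.02], [0, 0, 0.002, 0, 0, 0, 0.02], [0, 0, 0, 0, 0, 0, 0.02], [0, 0, 0, 0, 0, 0, 0.02]]
  ]
}}

```text
time_s: 13.4
tool_pos: [0.5692, 0.2902, 0.0581]
tool_rot: [180.0, -0.0, 97.9]
force: [0.7, -0.0, -0.3]
grip_width: 0.0276
grasp_force: 15.0
```

Request:
{"fn": "play_rows", "kwargs": {
  "steps": [
    [[0, 0, 0.001, 0, 0, 0, 0.02], [0, 0, 0, 0, 0, 0, 0.02], [0, 0, 0, 0, 0, 0, 0.02]]
  ]
}}

```text
time_s: 13.7
tool_pos: [0.5689, 0.2899, 0.0566]
tool_rot: [180.0, 0.0, 97.9]
force: [0.4, 0.3, -0.7]
grip_width: 0.0274
grasp_force: 15.0
```

Request:
{"fn": "play_rows", "kwargs": {
  "steps": [
    [[0, 0, 0.001, 0, 0, 0, 0.02], [0, 0, 0.001, 0, 0, 0, 0.02], [0, 0, 0, 0, 0, 0, 0.02], [0, 0, 0, 0, 0, 0, 0.02]]
  ]
}}

```text
time_s: 14.1
tool_pos: [0.5688, 0.2899, 0.0545]
tool_rot: [-180.0, 0.0, 97.9]
force: [1.1, 0.2, 0.3]
grip_width: 0.0274
grasp_force: 15.0
```

Request:
{"fn": "play_rows", "kwargs": {
  "steps": [
    [[0, 0, 0.001, 0, 0, 0, 0.02], [0, 0, 0, 0, 0, 0, 0.02], [0, 0, 0, 0, 0, 0, 0.02]]
  ]
}}

```text
time_s: 14.4
tool_pos: [0.5688, 0.2899, 0.0535]
tool_rot: [-180.0, 0.0, 97.9]
force: [0.8, -0.4, -0.7]
grip_width: 0.0277
grasp_force: 15.0
```

Request:
{"fn": "play_rows", "kwargs": {
  "steps": [
    [[0, 0, 0.001, 0, 0, 0, 0.02], [0, 0, 0, 0, 0, 0, 0.02], [0, 0, 0, 0, 0, 0, 0.02]]
  ]
}}

```text
time_s: 14.7
tool_pos: [0.569, 0.2901, 0.0532]
tool_rot: [180.0, 0.0, 97.9]
force: [-1.5, -0.6, 5.3]
grip_width: 0.0277
grasp_force: 15.0
```

Request:
{"fn": "play_rows", "kwargs": {
  "steps": [
    [[0, 0, 0.001, 0, 0, 0, 0.02], [0, 0, 0, 0, 0, 0, 0.02], [0, 0, 0, 0, 0, 0, 0.02]]
  ]
}}

```text
time_s: 15.0
tool_pos: [0.569, 0.2902, 0.0532]
tool_rot: [180.0, 0.0, 97.9]
force: [-3.9, -1.9, 10.3]
grip_width: 0.0274
grasp_force: 15.0
```

Contact at 5–10 N. I'll release gently and rise.

Request:
{"fn": "play_rows", "kwargs": {
  "steps": [
    [[0, 0, -0.001, 0, 0, 0, 0.02], [0, 0, 0, 0, 0, 0, 0.027], [0, 0, 0, 0, 0, 0, 0.03], [0, 0, 0, 0, 0, 0, 0.034], [0, 0, 0, 0, 0, 0, 0.045], [0, 0, 0, 0, 0, 0, 0.055], [0, 0, 0, 0, 0, 0, 0.055], [0, 0, -0.01, 0, 0, 0, 0.055], [0, 0, -0.03, 0, 0, 0, 0.055], [0, 0, -0.05, 0, 0, 0, 0.055], [0, 0, -0.05, 0, 0, 0, 0.055], [0, 0, 0, 0, 0, 0, 0.055]]
  ]
}}

```text
time_s: 16.2
tool_pos: [0.5723, 0.2931, 0.2018]
tool_rot: [179.2, -0.3, 97.9]
force: [0.2, 0.5, -1.1]
grip_width: 0.0546
grasp_force: 0.0
```

```bash
python3 - <<'E'
from h import *
w=cam('wrist');s=cam('scene');o=get_obs();print(o['tool_pos'],o['grip_width'],o['force'])
im=np.hstack([cv2.resize(s['frame'][70:230,200:360],(400,400)),cv2.resize(w['frame'],(400,400))])
cv2.imwrite('pics/z6.png',np.clip(im*1.4,0,255).astype(np.uint8)[:,:,::-1])
E
```

```text
[0.56961954 0.29062731 0.19491069] 0.05500943191281466 [ 0.65150965 -0.7938945  -0.44508391]
```

View pics/z6.png

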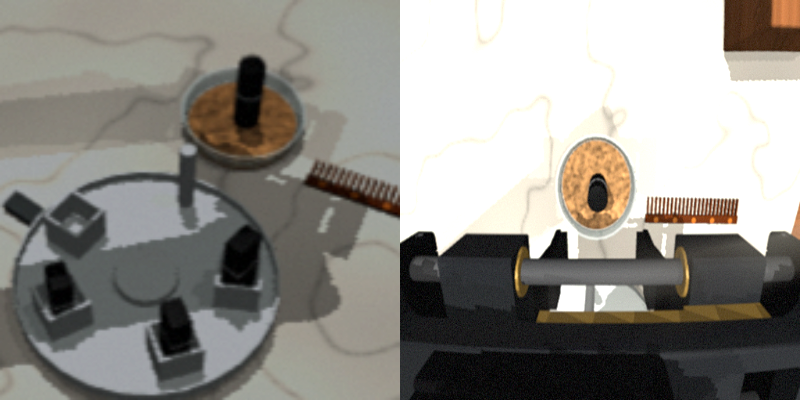

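The lipstick stands upright near the dish's centre at (247,122) in the left crop, and the flat cases are all still in their pockets. I'll hand it in.

```bash
python3 -c "
from cell import *
print(sign_off())"
```

```text
the job is handed in; nothing more can be done
None
```

The job is handed in, with no verdict returned: I turned the carousel until the round lipstick sat over the pointer, then plucked it out; the last picture shows it upright and released near the dish's centre, with the flat cases still in their pockets.

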